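# Palletise small cartons crosswise on the counting scale

### The arm

A 6-joint arm with a two-finger parallel gripper is mounted at the origin on a cart in front of the work surface, level with it; the furniture and walls round the work are solid. World frame = base frame: x ahead of the robot, y to its left, z up, the work surface at z = 0. Lengths are in m, angles in rad, forces in N, time in s.
With the tool pointing down it reaches from about 0.35 to 0.975 m from the base axis. Payload 7.1 kg.
Tool frame: the origin (TCP) lies midway between the tips of the shut fingers; the grasp point (between the pads) lies 19 mm behind it; z points along the fingers, x is the direction in which the jaws open and shut, and the axes are right-handed (so a half turn about z gives the same grasp; the last joint's range is limited). The gripper opens to 88 mm and grips with 3 to 60 N. Pads are 20 mm wide; open, the fingers measure 115 mm over their backs; the gripper's body (75 mm by 178 mm) begins 61 mm behind the grasp point.
Start: joints at [-1.347, 0.423, 1.63, -0, 1.089, -0.019], TCP at [0.15, -0.607, 0.223] pointing down, gripper open.
Joint ranges: [-3, 3], [-0.9, 2.11], [0.09, 2.58], [-1.31, 4.45], [0.11, 2.69], [-2.54, 2.54]. Speed limits (rad/s): [2.39, 2.39, 3.01, 3.14, 3.14, 3.14].

### API

Orientations are given as a unit quaternion [w, x, y, z].
In Python, from station import move_pose, movel, movej, command_gripper, wait, inverse_kinematics, read_camera, camera_info, MotionError, job_done, get_time, get_joint_pos, get_qvel, get_effort, get_tcp_pos, get_ee_rot, get_ft_force, get_ft_torque, get_grip_width gives the robot as it stands. Calls block until the motion is done:
- move_pose(position, orientation): joint-space move of the TCP to a pose.
- movel(position, frame=None, v=0.15, until_force=None): straight line of the TCP; frame=None keeps the orientation; v is the mean speed in m/s. With until_force (N) it stops when the force on the tool has changed by that much, and returns True; else False.
- movej(angles): joint-space move.
- command_gripper(opening): opening from 0.0 (shut) to 1.0 (fully open); the grip force is fixed at half the most; returns when the fingers have stopped.
- wait(seconds).
- inverse_kinematics(position, orientation): joint angles nearest the present ones, or None.
- read_camera(name): name is "side" or "top" or "wrist"; returns the picture (384x512x3 uint8, red, green, blue); there is no depth.
- camera_info(name): a dict with "intrinsics" (3x3 intrinsics, pixels), "T" (4x4, takes a point from camera to world coordinates); the wrist camera has in their place "tool_from_camera" (4x4, takes a point from camera to tool coordinates, whose origin is the TCP and whose axes are the tool frame's). Camera axes: x right, y up, looking along -z (the intrinsics and any distortion apply to the point x, -y, -z); pixel columns grow to the right and rows downward; lengths in m; the calibration is good to about 2 mm. The wrist camera is an equidistant fisheye: a pixel r from the principal point sees the ray r / f radians off the axis. A picture is of the moment at which its call begins: read the wrist's pose just before it. camera_info takes no time and is no camera call.
A pose or a line that the arm cannot do raises MotionError and nothing moves.
- job_done(): hands the job in, once; it reports no verdict.
Readings, each from a call of its own:
- get_time(): time.
- get_joint_pos(): joint angles.
- get_qvel(): joint speeds.
- get_effort(): joint torques, N m.
- get_tcp_pos(): TCP position.
- get_ee_rot(): TCP orientation.
- get_ft_force(): force on the tool from outside, world axes, zero at the start.
- get_ft_torque(): the same for the moment, N m.
- get_grip_width(): opening from 0.0 (shut) to 1.0 (fully open).
Only numpy, scipy, OpenCV 4.12 (cv2) and the standard library are available. Lean on these libraries where they do the work, as an engineer would, in place of code of your own. Each camera call takes 0.05 s, during which the arm holds its last target. There are 200 camera calls.

### The job

Zero the scale with its round key while the skid is still empty, then load every carton from the mat onto the skid in interlocking layers: in the first layer two cartons side by side along the skid and a third crosswise at the batten end, in the second layer, as far as the cartons go, the same pattern turned end for end, the cartons neatly spaced by about 6 mm. When all are loaded press the square key and then the oblong key, always one key at a time, fully down, and leave the bottles standing.

Things in the scene. Friction and masses are not known exactly. Their poses are not given: they have to be found in the camera images.
- skid: small slatted wooden skid fixed on a grey weighing platform (150 x 104 mm, long side x); slats 124 x 76 mm, deck top 34 mm above the desk. Origin on the desk under its centre, z up; x points to the end that carries a raised wooden batten (8 mm high above the deck, across the skid at x = 56.5 to 62.5 mm).
- low_left (a point): first layer: where the centre of a carton belongs, axes as the skid's; the carton's long axis lies along the skid's x. On the skid x = -17.5, y = +17.5, z = 48.5 mm. Neighbouring cartons of a layer have gaps of 6 mm.
- low_right (a point): first layer: where the centre of a carton belongs, axes as the skid's; the carton's long axis lies along the skid's x. On the skid x = -17.5, y = -17.5, z = 48.5 mm.
- low_cross (a point): first layer: where the centre of the crosswise carton belongs, axes as the skid's; the carton's long axis lies along the skid's y. At the batten end: x = +35, y = 0, z = 48.5 mm. Load it after the two beside it, for it leaves the fingers no room at their ends.
- top_left (a point): second layer: where the centre of a carton belongs, axes as the skid's; the carton's long axis lies along the skid's x. x = +17.5, y = +17.5, z = 77.5 mm.
- top_right (a point): second layer: where the centre of a carton belongs, axes as the skid's; the carton's long axis lies along the skid's x. x = +17.5, y = -17.5, z = 77.5 mm.
- top_cross (a point): second layer: where the centre of the crosswise carton belongs, axes as the skid's; the carton's long axis lies along the skid's y. At the end away from the batten: x = -35, y = 0, z = 77.5 mm. Load it after the two beside it.
- console: the scale's key console, fixed on the desk: white box 96 x 150 x 32 mm, a grey display hump 55 mm high along its far (+x) half from x = +10 mm on; three spring keys in a row on the near half. Origin on the desk under its centre, z up, x towards the hump, y to the left along the row of keys.
- key_round (a joint): travel of the round zero key (22 mm across), left in the row: 0 m up, 0.005 m fully down, needs about 1 N to start and 4.6 N to bottom out; springs back
- key_square (a joint): travel of the square count key (21 mm), middle of the row, same spring and travel
- key_bar (a joint): travel of the oblong print key (30 x 11 mm, long side along the console's x), right in the row, same spring and travel
- key_round_top (a point): centre of the round key's top face, about 43 mm above the desk when up; keys are 44 mm apart and stand 11 mm above the console's face
- key_square_top (a point): centre of the square key's top face, as high as the round one
- key_bar_top (a point): centre of the oblong key's top face, as high as the round one
- mat: thin black rubber mat, 230 x 280 x 3 mm, fixed on the desk, on which the cartons are delivered; origin on the desk under its centre, z up, long side along y
- reagent_2: small brown reagent bottle, 48 mm across, 106 mm tall, loose bystander; origin at the centre of its foot
- dropper_1: small brown dropper bottle, 33 mm across, 88 mm tall, loose bystander; origin at the centre of its foot
- carton_1: cardboard carton, 64 x 29 x 29 mm, about 70 g, one of up to six alike (four to six are present); origin at its centre, x along its 64 mm length. Any of its four long sides may be underneath. The best grasp is from above on its two ends (64 mm apart).
- carton_2: cardboard carton, 64 x 29 x 29 mm, about 70 g, one of up to six alike (four to six are present); origin at its centre, x along its 64 mm length. Any of its four long sides may be underneath. The best grasp is from above on its two ends (64 mm apart).
- carton_3: cardboard carton, 64 x 29 x 29 mm, about 70 g, one of up to six alike (four to six are present); origin at its centre, x along its 64 mm length. Any of its four long sides may be underneath. The best grasp is from above on its two ends (64 mm apart).
- carton_4: cardboard carton, 64 x 29 x 29 mm, about 70 g, one of up to six alike (four to six are present); origin at its centre, x along its 64 mm length. Any of its four long sides may be underneath. The best grasp is from above on its two ends (64 mm apart).
- carton_5: cardboard carton, 64 x 29 x 29 mm, about 70 g, one of up to six alike (four to six are present); origin at its centre, x along its 64 mm length. Any of its four long sides may be underneath. The best grasp is from above on its two ends (64 mm apart).
- carton_6: cardboard carton, 64 x 29 x 29 mm, about 70 g, one of up to six alike (four to six are present); origin at its centre, x along its 64 mm length. Any of its four long sides may be underneath. The best grasp is from above on its two ends (64 mm apart).

How it is judged:
By the outcome, as a careful person would: the job done as asked, in the order asked, and still so for the second after the job is handed in, with the robot touching nothing.
Of carton_1, carton_2, carton_3, carton_4, carton_5, carton_6 only 4 to 6 are there at a start; the rules pass over those that are not, and their reading is None.
At some moment in a run one of carton_1, carton_2, carton_3, carton_4, carton_5, carton_6 may be knocked a few centimetres aside while the robot is not near it.
Once in a run the grip may slacken for a moment while it holds something.
It also fails if it takes over 210 s, if anything falls off the work surface, if the arm or the gripper's body presses on something with over 40 N, if the wrist force passes 120 N, or if a joint passes its speed limit or range.

## Working session

There is one attempt and no reset: what is moved stays moved. The work goes in short steps, each a Python script; the robot and the scene stay as the last script left them, time stands still between calls to the robot, and variables do not carry over. Pictures are saved under pics/ and viewed, about 12 in all and at most 16, crops included, and the job is handed in when it is done.

```bash
mkdir -p pics; ls; python3 - <<'E'
from station import *
import cv2,numpy as np
for n in("top","side","wrist"):
    im=read_camera(n); cv2.imwrite(f"pics/{n}0.png",im[:,:,::-1]); 
    i=camera_info(n); print(n,{k:np.round(v,4).tolist() if not isinstance(v,str) else v for k,v in i.items()})
a=cv2.imread("pics/top0.png");cv2.imwrite("pics/top0b.png",cv2.resize(a,(800,600),interpolation=cv2.INTER_CUBIC))
print(get_time(),get_ee_rot(),get_grip_width())
E
```

```text
pics
top {'intrinsics': [[350.8849, 0.0, 255.4041], [0.0, 350.8849, 189.1393], [0.0, 0.0, 1.0]], 'T': [[0.0156, 0.9907, -0.1355, 0.4007], [-0.9998, 0.0138, -0.0139, -0.0225], [-0.0119, 0.1357, 0.9907, 1.1432], [0.0, 0.0, 0.0, 1.0]]}
side {'intrinsics': [[443.5965, 0.0, 258.4246], [0.0, 443.5965, 184.2815], [0.0, 0.0, 1.0]], 'T': [[0.9967, -0.0638, 0.0511, 0.6158], [0.0801, 0.6389, -0.7651, -1.0114], [0.0161, 0.7667, 0.6418, 0.9117], [0.0, 0.0, 0.0, 1.0]]}
wrist {'intrinsics': [[297.3186, 0.0, 255.7125], [0.0, 297.3186, 187.4151], [0.0, 0.0, 1.0]], 'tool_from_camera': [[1.0, -0.001, -0.0, 0.0002], [-0.001, -0.9545, -0.2982, -0.0825], [0.0003, 0.2982, -0.9545, -0.1623], [0.0, 0.0, 0.0, 1.0]]}
0.15 [-3.71204062e-04  7.87539355e-01 -6.16264078e-01 -4.61241563e-04] 0.9974749947327737
```

View pics/top0b.png

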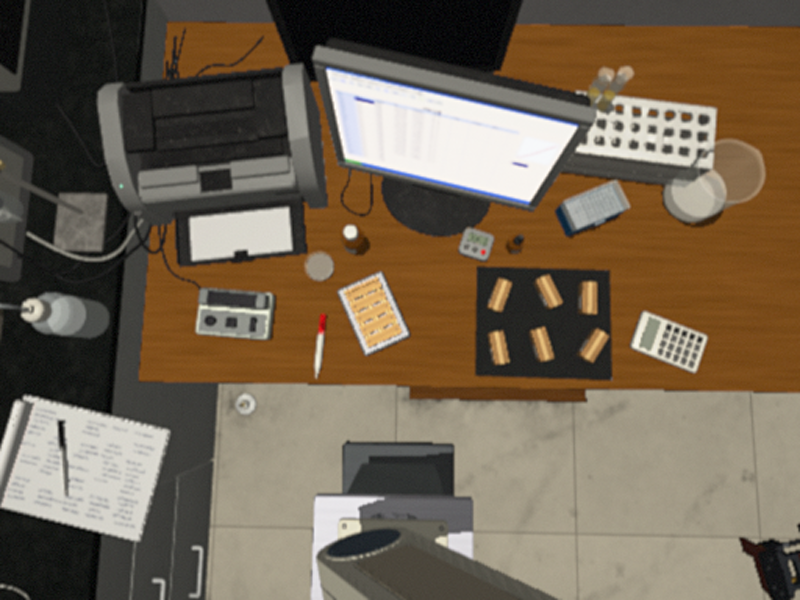

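View pics/side0.png

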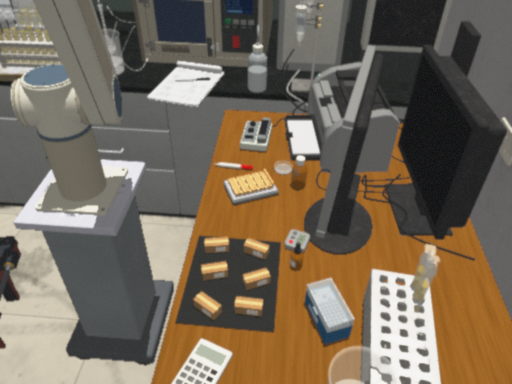

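```bash
cat > h.py <<'E'
from station import *
import numpy as np, cv2
from scipy.spatial.transform import Rotation as R
def quat(a): return [0,np.cos(a/2),np.sin(a/2),0]
def tool():
    q=get_ee_rot(); T=np.eye(4); T[:3,:3]=R.from_quat([q[1],q[2],q[3],q[0]]).as_matrix(); T[:3,3]=get_tcp_pos(); return T
def pix2w(name,uv,z,T=None):
    """pixels (N,2) -> world xy on plane z. T = camera-to-world"""
    i=camera_info(name); K=np.array(i["intrinsics"]); uv=np.atleast_2d(uv).astype(float)
    if T is None: T=np.array(i["T"])
    d=(uv-K[:2,2])/K[0,0]
    if name=="wrist":
        r=np.linalg.norm(d,axis=1,keepdims=True)+1e-12; v=np.c_[d/r*np.sin(r),np.cos(r)]
    else: v=np.c_[d,np.ones(len(d))]
    v=v*[1,-1,-1]@T[:3,:3].T
    return (T[:3,3]+v*((z-T[2,3])/v[:,2])[:,None])[:,:2]
def w2pix(P,T):
    i=camera_info("wrist"); K=np.array(i["intrinsics"])
    p=(np.atleast_2d(P)-T[:3,3])@T[:3,:3]*[1,-1,-1]
    r=np.linalg.norm(p[:,:2],axis=1); th=np.arctan2(r,p[:,2])
    return K[:2,2]+K[0,0]*p[:,:2]/r[:,None]*th[:,None]
def wristT(): return tool()@np.array(camera_info("wrist")["tool_from_camera"])
def shot(name):
    T=wristT(); im=read_camera("wrist"); cv2.imwrite(f"pics/{name}.png",im[:,:,::-1]); np.save(f"pics/{name}.npy",T); return im,T
def go(x,y,z,a):
    """joint move, choosing the half turn within range and nearest"""
    best=None
    q0=np.array(get_joint_pos())
    for k in(-1,0,1):
        q=inverse_kinematics([x,y,z],quat(a+k*np.pi))
        if q is not None:
            c=abs(np.array(q)-q0).max()
            if best is None or c<best[0]-1e-3: best=(c,q)
    if best is None: raise MotionError("no ik")
    movej(best[1])
E
python3 - <<'E'
from h import *
s=.64
for n,u,z in [("skid",(374,312),.034),("console",(235,313),.04),("mat",(543,322),.003),("b2",(351,232),.09),("drop",(517,240),.08),("monR",(590,125),.3),("monL",(318,60),.3),("monBL",(340,168),.1),("monBR",(532,207),.1),("c",(500,295),.03),("c",(548,291),.03),("c",(589,297),.03),("c",(499,347),.03),("c",(542,344),.03),("c",(594,345),.03)]:
    print(n,pix2w("top",np.array(u)*s,z).round(3)[0])
print(get_time())
E
```

```text
skid [0.518 0.044]
console [0.511 0.325]
mat [ 0.505 -0.307]
b2 [0.67  0.089]
drop [ 0.66  -0.239]
monR [ 0.798 -0.315]
monL [0.907 0.129]
monBL [0.797 0.113]
monBR [ 0.722 -0.265]
c [ 0.557 -0.213]
c [ 0.567 -0.311]
c [ 0.555 -0.394]
c [ 0.451 -0.21 ]
c [ 0.458 -0.297]
c [ 0.458 -0.401]
0.15
```

```bash
python3 - <<'E'
from h import *
for n,x,y,z,a in [("m1",.5,-.30,.30,0),("s1",.51,.05,.26,0),("k1",.5,.31,.24,0)]:
    go(x,y,z,a); wait(.2); im,T=shot(n)
    print(n,T.round(3)[:3,3],get_joint_pos(),get_time())
a=[cv2.imread(f"pics/{n}.png") for n in("m1","s1","k1")]
cv2.imwrite("pics/v1.png",cv2.resize(a[0],(800,600),interpolation=cv2.INTER_CUBIC))
cv2.imwrite("pics/v2.png",cv2.resize(a[1],(800,600),interpolation=cv2.INTER_CUBIC))
cv2.imwrite("pics/v3.png",cv2.resize(a[2],(800,600),interpolation=cv2.INTER_CUBIC))
E
```

```text
m1 [ 0.5   -0.219  0.462] [-5.62020387e-01  2.82132603e-01  1.64959894e+00 -4.18741850e-05
  1.21010033e+00 -5.60799925e-01] 2.125
s1 [0.511 0.131 0.422] [ 7.29552292e-02  2.12046186e-01  1.84008847e+00 -4.39809443e-05
  1.08929742e+00  7.43761742e-02] 3.7
k1 [0.501 0.391 0.403] [ 5.32688381e-01  3.49477397e-01  1.69856326e+00 -1.10201212e-04
  1.09324619e+00  5.34519034e-01] 4.9667
```

View pics/v1.png

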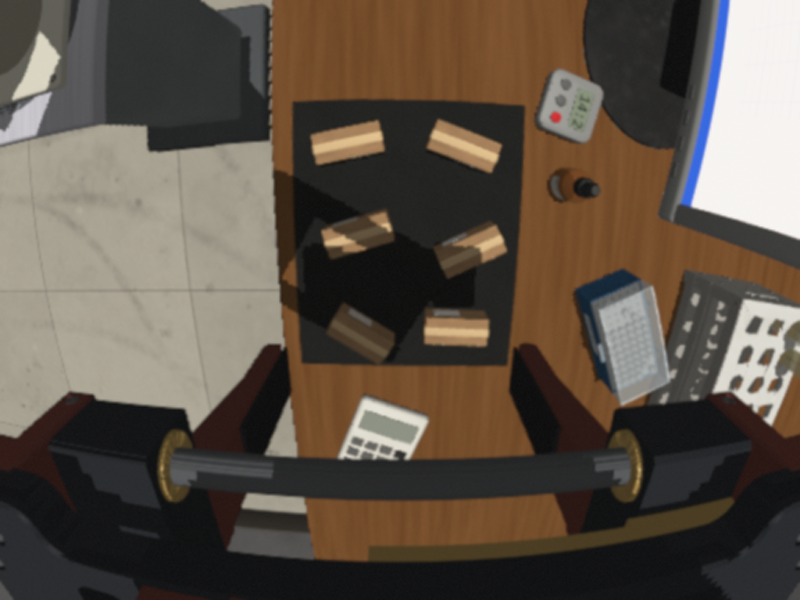

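View pics/v2.png

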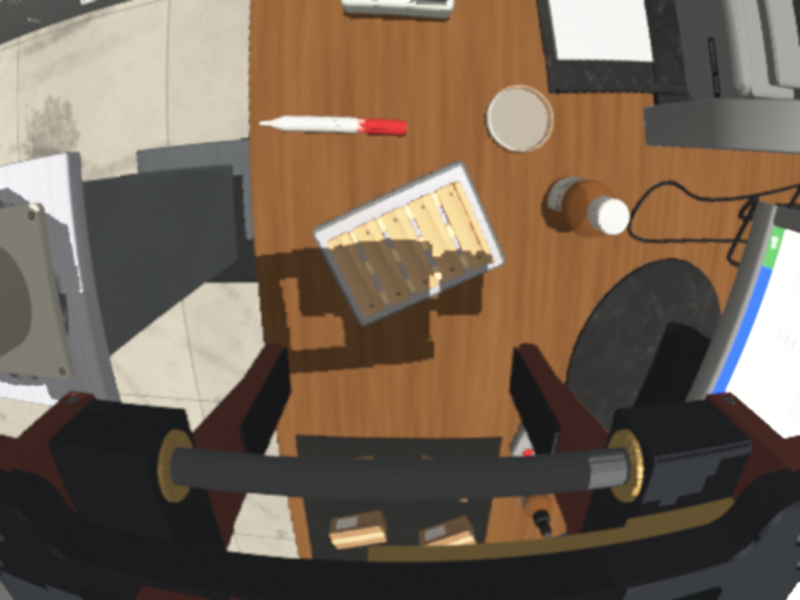

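View pics/v3.png

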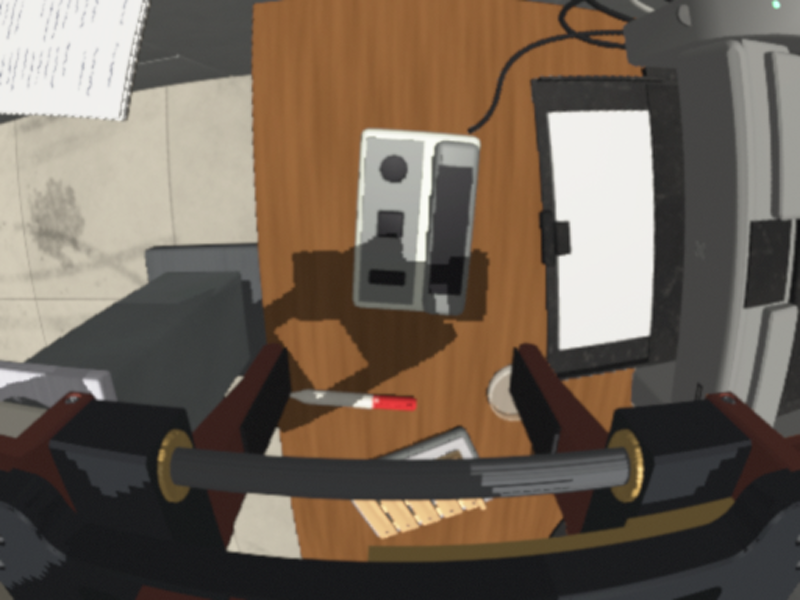

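```bash
python3 - <<'E'
from h import *
a=cv2.imread("pics/s1.png")[95:215,190:330]; cv2.imwrite("pics/v4.png",cv2.convertScaleAbs(cv2.resize(a,None,fx=5,fy=5,interpolation=cv2.INTER_CUBIC),alpha=1.3,beta=30))
T=np.load("pics/k1.npy"); print(pix2w("wrist",np.array([(394,169),(390,222),(388,278)])*.64,.043,T).round(4))
E
```

```text
[[0.4967 0.3779]
 [0.4935 0.3365]
 [0.4916 0.2911]]
```

View pics/v4.png

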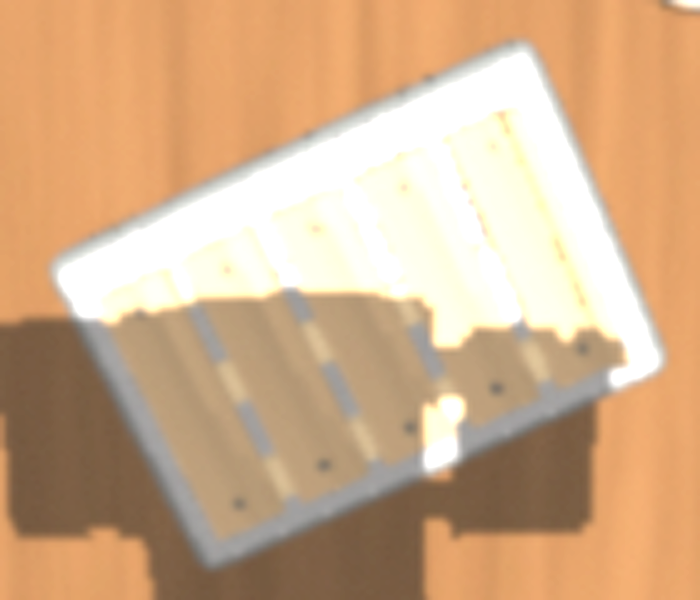

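```bash
cat >> h.py <<'E'
KEY={"round":(.4967,.3779),"square":(.4942,.3345),"bar":(.4916,.2911)}
def press(k):
    x,y=KEY[k]; a=-.06
    go(x,y,.10,a); command_gripper(0.0); p=get_tcp_pos()
    q=get_ee_rot()
    movel([x,y,.052],v=.1); 
    f0=get_ft_force()[2]; hit=movel([x,y,.033],v=.02,until_force=14); 
    print(k,"hit",hit,"z",get_tcp_pos()[2].round(4) if hasattr(get_tcp_pos()[2],'round') else get_tcp_pos()[2],"F",get_ft_force()[2]-f0)
    wait(.3); print("F held",get_ft_force()[2]-f0)
    shot("press_"+k)
    movel([x,y,.10],v=.15)
E
python3 - <<'E'
from h import *
press("round")
command_gripper(1.0)
go(.5,-.03,.22,0); wait(.2); shot("s2")
a=cv2.imread("pics/s2.png"); 
go(.56,.05,.22,np.pi/2-1e-3); wait(.2); print(tool()[:3,:3].round(2)); shot("s3")
cv2.imwrite("pics/v5.png",np.hstack([cv2.resize(cv2.imread(f"pics/{n}.png")[:300],None,fx=.78,fy=.78) for n in("s2","s3")]))
cv2.imwrite("pics/v6.png",cv2.resize(cv2.imread("pics/press_round.png"),(384,288)))
cv2.imwrite("pics/v7.png",np.vstack([cv2.imread("pics/v5.png"),np.pad(cv2.imread("pics/v6.png"),((0,0),(0,cv2.imread("pics/v5.png").shape[1]-384),(0,0)))]))
print(get_time())
E
```

```text
round hit True z 0.0383 F 8.050824397948789
F held 8.963856499023471
[[ 0.  1. -0.]
 [ 1. -0. -0.]
 [-0. -0. -1.]]
13.9583
```

View pics/v7.png

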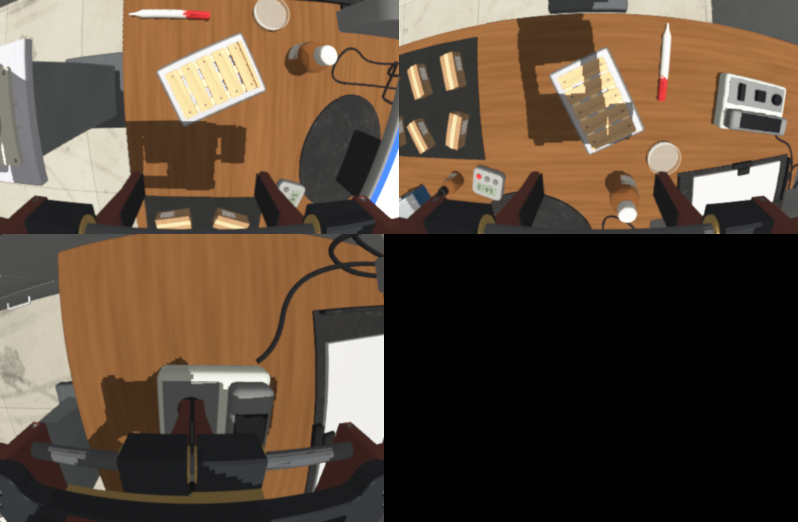

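```bash
cat >> h.py <<'E'
def rectify(im,T,cx,cy,z,half=.1,mm=.5):
    """metric top view of plane z; picture right = -y, up = +x; px = mm millimetres"""
    n=int(2*half/mm*1000); g=np.arange(n)*mm/1000-half
    Y,X=np.meshgrid(cy-g,cx-g); P=np.c_[X.ravel(),Y.ravel(),np.full(n*n,z)]
    m=w2pix(P,T).reshape(n,n,2).astype(np.float32)
    return cv2.remap(im,m[...,0],m[...,1],cv2.INTER_LINEAR)
def rect_of(mask,cx,cy,half=.1,mm=.5,amin=500):
    """min-area rectangles of the blobs: list of (x,y,yaw of long side,L,W)"""
    out=[]
    for c in cv2.findContours(mask.astype(np.uint8),cv2.RETR_EXTERNAL,cv2.CHAIN_APPROX_NONE)[0]:
        if cv2.contourArea(c)<amin: continue
        b=cv2.boxPoints(cv2.minAreaRect(c)); W=np.c_[cx+half-b[:,1]*mm/1000,cy+half-b[:,0]*mm/1000]
        e1,e2=W[1]-W[0],W[2]-W[1]
        if np.linalg.norm(e1)<np.linalg.norm(e2): e1,e2=e2,e1
        out.append((*W.mean(0),(np.arctan2(e1[1],e1[0])+np.pi/2)%np.pi-np.pi/2,np.linalg.norm(e1),np.linalg.norm(e2)))
    return out
E
python3 - <<'E'
from h import *
v=[]
for n in("s2","s3","s1"):
    im=cv2.imread(f"pics/{n}.png"); T=np.load(f"pics/{n}.npy")
    r=rectify(im,T,.52,.045,.034)
    hsv=cv2.cvtColor(r,cv2.COLOR_BGR2HSV)
    S=hsv[...,1].astype(int);V=hsv[...,2]
    if n=="s2":
        plat=cv2.morphologyEx(((S<40)&(V>110)).astype(np.uint8),cv2.MORPH_OPEN,np.ones((3,3)))
        full=((S<115)&(V>100)).astype(np.uint8)
        full=cv2.morphologyEx(full,cv2.MORPH_OPEN,np.ones((7,7)));full=cv2.morphologyEx(full,cv2.MORPH_CLOSE,np.ones((15,15)))
        for o in rect_of(full,.52,.045,amin=5000): print("full",np.round(o,4))
        print("S samples",S[200,::20],V[200,::20])
    v.append(r[60:340,60:340])
cv2.imwrite("pics/v8.png",np.hstack(v[:2]))
m=cv2.imread("pics/v8.png");cv2.imwrite("pics/v8.png",cv2.resize(m,None,fx=1.42,fy=1.42))
E
```

```text
full [0.5182 0.0482 0.4395 0.1428 0.0993]
S samples [157 157 159 159 147   2  82  55  74  83  82  80  81  33  10  81 157 153
 148 146] [162 159 157 157 153 250 251 244 253 252 251 253 250 255 238 144 161  75
  76  75]
```

View pics/v8.png

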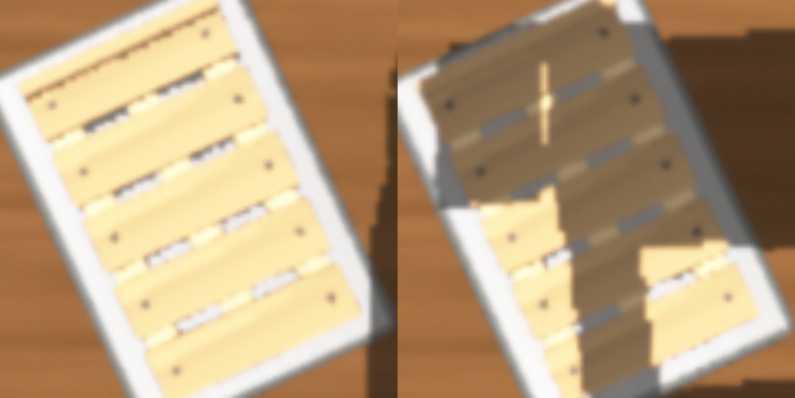

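```bash
cat >> h.py <<'E'
SK=np.array([.5193,.0476]); YAW=.44
SLOT={"LL":(-.0175,.0175,.034,0),"LR":(-.0175,-.0175,.034,0),"LC":(.035,0,.034,np.pi/2),
      "TL":(.0175,.0175,.063,0),"TR":(.0175,-.0175,.063,0),"TC":(-.035,0,.063,np.pi/2)}
OPEN=.89
def look(x,y,name,half=.075):
    """hover the wrist camera over (x,y) and measure the carton nearest to it"""
    go(x,y-.082,.20,0); wait(.15); im,T=shot(name)
    r=rectify(im[:,:,::-1].copy(),T,x,y,.032,half)
    hsv=cv2.cvtColor(r,cv2.COLOR_BGR2HSV); m=((hsv[...,2]>58)).astype(np.uint8)
    m=cv2.morphologyEx(m,cv2.MORPH_OPEN,np.ones((9,9))); m=cv2.morphologyEx(m,cv2.MORPH_CLOSE,np.ones((7,7)))
    cv2.imwrite(f"pics/{name}_r.png",r)
    o=[c for c in rect_of(m,x,y,half) if .058<c[3]<.072 and .024<c[4]<.036]
    if not o: raise RuntimeError("no carton "+str([np.round(c,3) for c in rect_of(m,x,y,half)]))
    o=min(o,key=lambda c:np.hypot(c[0]-x,c[1]-y)); print(name,np.round(o,4)); return o
def pick(x,y,name,dz=.006):
    command_gripper(OPEN)
    c=look(x,y,name)
    if np.hypot(c[0]-x,c[1]-y)>.012: c=look(c[0],c[1],name+"b")
    x,y,a=c[:3]
    go(x,y,.09,a); f0=np.array(get_ft_force()); h=movel([x,y,.003+dz],v=.1,until_force=15)
    if h: movel([x,y,.1]); raise RuntimeError("touched going down")
    command_gripper(0.0); w=get_grip_width(); print("grip",round(w,3))
    if not .68<w<.78: raise RuntimeError("bad grip")
    movel([x,y,.14],v=.15); print("lifted",round(get_grip_width(),3),np.round(np.array(get_ft_force())-f0,2))
def place(slot,dz=.006,corr=(0,0)):
    sx,sy,z,da=SLOT[slot]; p=SK+np.array([[np.cos(YAW),-np.sin(YAW)],[np.sin(YAW),np.cos(YAW)]])@(np.array([sx,sy])+corr)
    go(*p,.15,YAW+da); wait(.1); print("above",round(get_grip_width(),3)); shot("ab_"+slot)
    movel([*p,z+dz+.015],v=.12)
    h=movel([*p,z+dz-.002],v=.03,until_force=4); print("down",h,round(get_tcp_pos()[2]-z-dz,4),round(get_grip_width(),3))
    command_gripper(OPEN+.03); movel([*p,.17],v=.15)
E
python3 - <<'E'
from h import *
pick(.458,-.297,"c1"); place("LL"); print(get_time())
go(.5,-.03,.25,0); wait(.15); shot("p1")
a=cv2.imread("pics/ab_LL.png");b=cv2.imread("pics/p1.png")
cv2.imwrite("pics/v9.png",np.vstack([np.hstack([cv2.resize(a,(400,300)),cv2.resize(b,(400,300))]),np.pad(cv2.resize(cv2.imread("pics/c1_r.png"),(300,300)),((0,0),(0,500),(0,0)))]))
E
```

```text
Traceback (most recent call last):
  File "h.py", line 79, in pick
    c=look(x,y,name)
  File "h.py", line 75, in look
    if not o: raise RuntimeError("no carton "+str([np.round(c,3) for c in rect_of(m,x,y,half)]))
              ^^^^^^^^^^^^^^^^^^^^^^^^^^^^^^^^^^^^^^^^^^^^^^^^^^^^^^^^^^^^^^^^^^^^^^^^^^^^^^^^^^
RuntimeError: no carton [array([ 0.458, -0.297, -1.571,  0.15 ,  0.15 ], dtype=float32)]
```

```bash
python3 - <<'E'
from h import *
r=cv2.imread("pics/c1_r.png"); h=cv2.cvtColor(r,cv2.COLOR_BGR2HSV)
print(r.shape);
for y in (75,150,225): print(h[y,::20,2],h[y,::20,1])
cv2.imwrite("pics/v9.png",r)
E
```

```text
(300, 300, 3)
[59 58 59 61 61 60 59 60 62 61 60 57 60 61 59] [ 9  9  9 17 17 13 13 17 21 13 13  9 17 17  9]
[163  62  60  59  59  59 201 249 243 131  61  61  62  60  33] [ 95  16  17  13   9  13 108  80  93  97  17  13  16  17  15]
[107  60  58  59  60  57  58  59  61  62  61  32  31  31  60] [83 13  9  9 13  4  9 13 13 16 13 16  8  8 17]
```

View pics/v9.png

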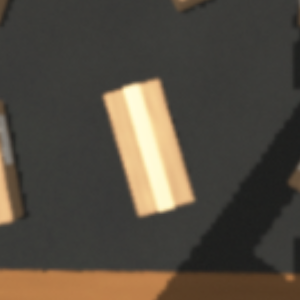

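```bash
sed -i 's/m=((hsv\[...,2\]>58))/m=((hsv[...,1]>45)\&(hsv[...,2]>45)|(hsv[...,2]>95))/' h.py
python3 - <<'E'
from h import *
pick(.458,-.297,"c1"); place("LL"); print(get_time())
go(.5,-.03,.25,0); wait(.15); shot("p1")
a=cv2.imread("pics/ab_LL.png");b=cv2.imread("pics/p1.png")
cv2.imwrite("pics/v10.png",np.hstack([cv2.resize(a,(400,300)),cv2.resize(b,(400,300))]))
E
```

```text
c1 [ 0.4728 -0.254   0.3163  0.0682  0.0337]
c1b [ 0.4725 -0.2535  0.3117  0.0681  0.0324]
grip 0.729
lifted 0.729 [-0.15  0.82 -0.2 ]
above 0.723
down True 0.0003 0.725
24.6
```

View pics/v10.png

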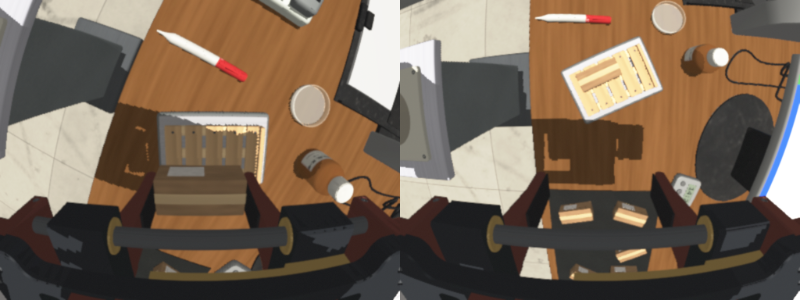

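```bash
cat >> h.py <<'E'
def overlay(slots,name,y=-.03):
    """view the load, with the wanted outlines drawn, in a metric picture of the layer's top plane"""
    go(.5,y,.25,0); wait(.15); im,T=shot(name); im=im[:,:,::-1].copy(); z=SLOT[slots[0]][2]+.029
    r=rectify(im,T,*SK,z,.085,.25)
    c,s=np.cos(YAW),np.sin(YAW); M=np.array([[c,-s],[s,c]])
    for k in slots:
        sx,sy,_,da=SLOT[k]; h=(.032,.0145) if da==0 else (.0145,.032)
        P=SK+(np.array([[1,1],[1,-1],[-1,-1],[-1,1]])*h+[sx,sy])@M.T-SK
        px=np.c_[.085-P[:,1],.085-P[:,0]]/.00025
        cv2.polylines(r,[px.round().astype(int)],True,(255,0,0),1)
    cv2.imwrite(f"pics/{name}_o.png",r[80:600,80:600])
E
python3 - <<'E'
from h import *
pick(.451,-.21,"c2"); place("LR"); print(get_time())
overlay(["LL","LR"],"p2")
E
```

```text
c2 [ 0.4513 -0.2083  0.1847  0.0681  0.0325]
grip 0.728
lifted 0.732 [ 0.32  0.98 -1.61]
above 0.726
down True 0.0003 0.728
33.8917
```

View pics/p2_o.png

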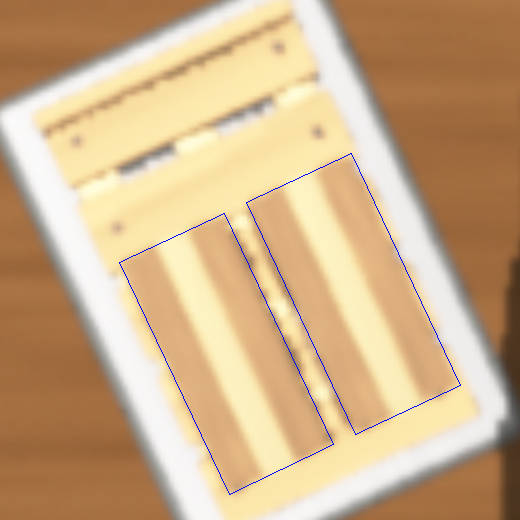

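```bash
python3 - <<'E'
from h import *
pick(.458,-.401,"c3"); place("LC"); print(get_time())
pick(.567,-.311,"c4"); place("TL"); print(get_time())
overlay(["TL","LC"],"p4")
E
```

```text
c3 [ 0.4591 -0.4007 -0.5779  0.0683  0.0324]
grip 0.725
lifted 0.727 [-0.74  1.18 -0.55]
above 0.73
down True 0.0004 0.723
44.5917Traceback (most recent call last):
  File "<stdin>", line 3, in <module>
  File "h.py", line 79, in pick
    c=look(x,y,name)
  File "h.py", line 75, in look
    if not o: raise RuntimeError("no carton "+str([np.round(c,3) for c in rect_of(m,x,y,half)]))
              ^^^^^^^^^^^^^^^^^^^^^^^^^^^^^^^^^^^^^^^^^^^^^^^^^^^^^^^^^^^^^^^^^^^^^^^^^^^^^^^^^^
RuntimeError: no carton [array([ 0.556, -0.382, -0.   ,  0.066,  0.008], dtype=float32), array([ 0.561, -0.245, -0.   ,  0.057,  0.018], dtype=float32), array([ 0.569, -0.316,  0.439,  0.071,  0.043], dtype=float32), array([ 0.628, -0.311, -1.571,  0.149,  0.027], dtype=float32)]
```

View pics/c4_r.png

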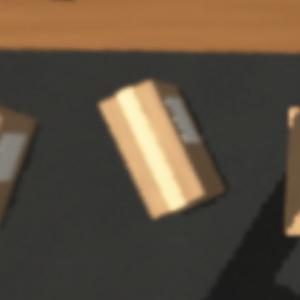

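```bash
sed -i 's/go(x,y-.082,.20,0); wait/move_pose([x,y-.082,.20],quat(0)); wait/; s/go(.5,y,.25,0); wait/move_pose([.5,y,.25],quat(0)); wait/' h.py; python3 - <<'E'
from h import *
pick(.567,-.311,"c4"); place("TL"); print(get_time())
overlay(["TL","LC"],"p4")
E
```

```text
c4 [ 0.5678 -0.3116  0.4438  0.0681  0.0325]
grip 0.724
lifted 0.727 [-1.12 -0.09 -1.17]
above 0.726
down True 0.0004 0.725
56.8833
```

View pics/p4_o.png

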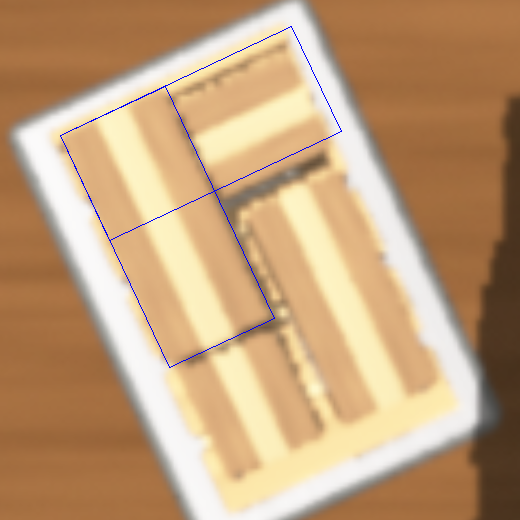

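```bash
python3 - <<'E'
from h import *
pick(.555,-.394,"c5"); place("TR"); print(get_time())
pick(.557,-.213,"c6",.011); place("TC",.011); print(get_time())
overlay(["TL","TR","TC"],"p6")
E
```

```text
c5 [ 0.5563 -0.3937 -0.05    0.0679  0.0324]
grip 0.726
lifted 0.73 [ 0.79  0.63 -0.6 ]
above 0.721
down True 0.0005 0.73
67.0417
c6 [ 0.5591 -0.2114 -0.3478  0.0686  0.0326]
grip 0.726
lifted 0.723 [-0.56  0.96 -0.81]
above 0.726
down True 0.0004 0.728
75.375
```

View pics/p6_o.png

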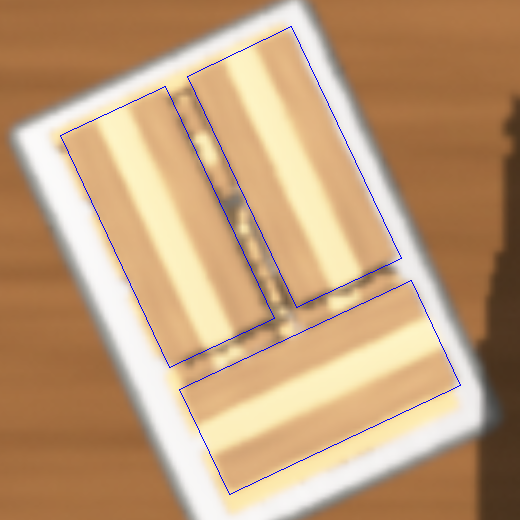

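```bash
python3 - <<'E'
from h import *
go(.4942,.3345,.20,-.06)
press("square"); wait(.3); press("bar")
p=get_tcp_pos(); movel([p[0],p[1],.22]); move_pose([.5,.0,.25],quat(0)); wait(.2); shot("f1")
t=read_camera("top"); cv2.imwrite("pics/f_top.png",t[:,:,::-1])
a=cv2.resize(cv2.imread("pics/f1.png"),(400,300)); b=cv2.resize(cv2.imread("pics/f_top.png")[110:260,100:420],(640,300))
cv2.imwrite("pics/v14.png",np.vstack([np.pad(a,((0,0),(0,240),(0,0))),b])); print(get_time())
E
```

```text
square hit True z 0.0383 F 10.360740635718377
F held 10.097358804789307
bar hit True z 0.0382 F 10.554769556558414
F held 9.969231578481287
87.5583
```

View pics/v14.png

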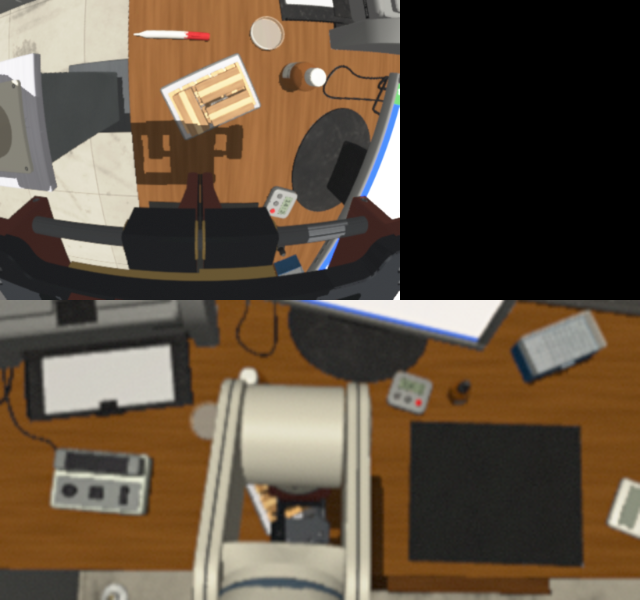

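The mat at (495,490) is empty. The load is intact on the skid at (210,95). Both bottles are standing, at (300,75) and (460,390), and the robot is clear of everything.

```bash
python3 -c "
from station import *
print(job_done(),get_time())"
```

```text
the job is handed in; nothing more can be done
the job is handed in; nothing more can be done
```

I did the whole job in the order asked and handed it in at about 88 s, well under the 210 s limit; no verdict was reported.

- **Keys:** I pressed the round key first, with the skid empty, then the square and the oblong key after loading. Each went down about 4.7 mm by the nominal 43 mm key height, with the tip at 38.2–38.3 mm. The steady force was 9–10 N, against the 4.6 N needed to bottom out. The keys have no reading of their own, so "fully down" rests on those two figures.
- **Load:** All six cartons are on the skid, three in each layer. Against the wanted outlines drawn on the pictures, the first two lower cartons and all three upper ones agreed to about 1 mm. The lower crosswise carton was only judged by eye, and its gap looked like about 6 mm.
- **Last pictures:** The mat was empty, the load was intact, both bottles were standing and the robot was touching nothing.
- **What went wrong:**
    - One carton turned up about 4 cm from where I had first seen it, probably the knock you mentioned. I measured it again before gripping it.
    - Two carton measurements failed, one from a wrong colour threshold and one from a flipped camera view. Both stopped safely before anything was touched, and I corrected them.
    - I saw no slackening of the grip in the width readings.

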